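# Empty the tipper rover into the red box with the joystick

### The arm

A 6-joint arm with a two-finger parallel gripper is mounted at the origin on the work surface. World frame = base frame: x ahead of the robot, y to its left, z up, the work surface at z = 0. Lengths are in mm, angles in rad, forces in N, time in s.
With the tool pointing down it reaches from about 350 to 975 mm from the base axis. Payload 7.1 kg.
Tool frame: the origin (TCP) lies at the very end of the fingers, on their centre line; the grasp point (between the pads) lies 19 mm behind it (ctrl.pinch_z is the distance from the TCP to the grasp point, in mm); z points along the fingers, y is the direction in which the jaws open and shut (so a half turn about z gives the same grasp; the last joint's range is limited). The gripper opens to 88 mm and grips with 3 to 60 N. Pads are 20 mm wide; open, the fingers measure 115 mm over their backs; the gripper's body (75 mm by 178 mm) begins 61 mm behind the grasp point.
Start: joints at [1.294, 0.423, 1.63, -0, 1.089, -0.019], TCP at [159.315, 604.337, 222.675] pointing down, gripper open.
Joint ranges: [-3, 3], [-0.9, 2.11], [0.09, 2.58], [-1.31, 4.45], [0.11, 2.69], [-2.54, 2.54]. Speed limits (rad/s): [2.39, 2.39, 3.01, 3.14, 3.14, 3.14].

### API

Orientations are given as a rotation vector (axis times angle).
In Python, from workcell import ctrl gives the robot as it stands.
- The arm moves only by the shell command python3 -m inch 'ROWS' [OPENING]. ROWS is JSON, a list of rows, each an object with "xyz": the shift along the tool's x, y, z in cm, a list of three; "spin": the turn about the tool's z in degrees. A call has 1 to 20 rows; each row is the pose to reach, as a shift and turn from the pose measured when the call began, along the tool's axes at that moment; what a row does not reach only later rows make up. A row lasts 1/10 s, in which the tool goes at most 50 mm and 8.59 degrees, less where a joint would pass 70% of its speed; a pose out of reach is approached as far as the arm can. A call with a gripper value outside its range is refused whole. OPENING is the closure, from 0 (fully open) to 1 (shut), set as the call begins (- or left out, the last holds). The fingers move at their own pace and stop on an object; the grip force is fixed at half the most. Time passes only in rows, so rows that repeat a pose let the fingers close. It gives the time, the measured TCP pose, the force and the opening at its end, in the units of the state.
- ctrl.get_obs(): the state, without advancing time (a new reading comes with each control period).
- ctrl.get_image(name): name is "scene" or "top"; returns the picture (400x640x3 uint8, red, green, blue); there is no depth.
- ctrl.camera_info(name): a dict with "camera_matrix" (3x3 intrinsics, pixels), "R" (3x3) and "t" (3): a world point X has camera coordinates R X + t. Camera axes: x right, y down, z forward; pixel columns grow to the right and rows downward; lengths in mm; the calibration is good to about 2 mm. A picture is of the moment at which its call begins. camera_info takes no time and is no camera call.
- ctrl.close_job(): hands the job in, once; it reports no verdict.
The state is a dict: "t": time; "qpos": joint angles; "qvel": joint speeds; "joint_torque": joint torques, N m; "ee_pos": TCP position; "orientation": TCP orientation; "ft_force": force on the tool from outside, world axes, zero at the start; "moment": the same for the moment, N m; "width": finger opening in mm.
Only numpy, scipy, OpenCV 4.12 (cv2) and the standard library are available. Lean on these libraries where they do the work, as an engineer would, in place of code of your own. Each camera call takes 0.05 s, during which the arm holds its last target. There are 200 camera calls.

### The job

The tipper rover has come in with three spare wheels in its yellow bed. Bring the empty red box over so that it stands right up against the rover's tail, square to it and centred under the bed's lip, then tilt the joystick over to the side of the yellow arrow and hold it there until all three wheels have slid into the box, and let it spring back to the centre so that the bed comes down level again. Do not handle the wheels or the rover itself, and leave the bottle, the mouse and the battery pack where they are.

Things in the scene. Friction and masses are not known exactly. Their poses are not given: they have to be found in the camera images.
- rover: Kit rover, standing still, fixed: 230 mm long, 150 mm wide, 168 mm high, pale and dark grey with four black tyres, a red tail bumper and a yellow tipping bed on top. Origin on the desk straight below the bed's hinge, at the tail end. +x points out of the tail (where the box goes), y along the bumper, z up. The level bed spans x -125 to +60 mm and y -73 to +73 mm, underside 123 mm above the desk.
- tail (a point): Middle of the red tail bumper's rear face, 47 mm above the desk, 3 mm short of the hinge; the face is 120 mm wide, 16 mm high, and nothing of the rover below the bed reaches farther back.
- bed (a joint): Tilt of the yellow bed in rad about a hinge across the tail, 120 mm up: 0 level, 0.95 fully tipped (stops), nose end up. It follows the joystick slowly: stick fully over, it tips fully in 2 to 3 s; at 0.34 rad in 4 to 6 s; stick let go, it sinks level in about 2.5 s. The wheels slide off from 0.45 to 0.65 rad on. It is light and yields to a touch.
- bed_lip (a point): Middle of the bed's rear edge, upper face: 60 mm behind the hinge and 127 mm above the desk while level; fully tipped, about 40 mm behind the hinge and 75 mm up. The bed is open there; its other sides have low walls.
- box: Open red plastic box, loose, empty at first: 160 mm along its x, 190 mm along y, 60 mm high; walls and floor 8 mm; 0.25 to 0.42 kg. Origin at the centre of its underside, z up; symmetric, so x and -x are alike. At the start y points roughly to the robot. In place its x is in line with the rover's x and a 190 mm wall is at the bumper: origin 77 mm behind the rover's (20 mm more still catches all).
- joybox: Joystick enclosure, fixed on the desk, dark grey with an aluminium top plate: 110 mm along x, 150 mm along y, 45 mm high, three flat buttons on the robot's side (not needed). Origin on the desk below its centre; z up. A yellow arrow on its top points to +y, the side that tips the bed. The stick moves in a slot along y only.
- stick (a joint): Tilt of the joystick in rad: 0 upright (spring centre), positive towards the yellow arrow (+y of the enclosure), stops at -0.45 and +0.45; away from the arrow does nothing. Its axis runs along the enclosure's x, 40 mm above the desk. The spring gives 11 N at the ball when fully over, up to 17 N with the drive's drag. Let go, it springs to under 0.1 rad at once, to 0 as the bed sinks.
- stick_ball (a point): Centre of the joystick's black ball top, 40 mm in diameter, 130 mm above the desk when upright, 90 mm above the pivot, on a shaft 11 mm thick.
- wheel1_c (a point): Centre of spare wheel 1 of 3 (alike): black tyre with a pale hub, 62 mm in diameter, 26 mm thick, about 26 g, lying flat in the bed at the start (centre 140 mm above the desk).
- wheel2_c (a point): Centre of spare wheel 2 of 3 (alike): black tyre with a pale hub, 62 mm in diameter, 26 mm thick, about 26 g, lying flat in the bed at the start (centre 140 mm above the desk).
- wheel3_c (a point): Centre of spare wheel 3 of 3 (alike): black tyre with a pale hub, 62 mm in diameter, 26 mm thick, about 26 g, lying flat in the bed at the start (centre 140 mm above the desk).
- wheel1: Spare wheel 1, the same wheel; origin at the centre of its underside, z along its axle.
- wheel2: Spare wheel 2, the same wheel; origin at the centre of its underside, z along its axle.
- wheel3: Spare wheel 3, the same wheel; origin at the centre of its underside, z along its axle.
- bottle: Blue drinks bottle with a white cap, upright, 66 mm in diameter, 190 mm high; origin at the centre of its underside. To be left alone.
- mouse: Black computer mouse, 104 x 58 x 32 mm; origin at the centre of its underside. To be left alone.
- battery: Dark grey battery pack with a blank pale label, 66 x 110 x 40 mm; origin at the centre of its underside. To be left alone.
There are look-alikes about, which are no part of the job. Leave any blue look-alike of the wheel2 alone.

How it is judged:
By the outcome, as a careful person would: the job done as asked, in the order asked, and still so for the second after the job is handed in, with the robot touching nothing.
It also fails if it takes over 51 s, if anything falls off the work surface, if the arm or the gripper's body presses on something with over 40 N, if the wrist force passes 120 N, or if a joint passes its speed limit or range.

## Working session

There is one attempt and no reset: what is moved stays moved. The work goes in short steps, Python scripts to look and compute and a shell command to move; the robot and the scene stay as the last step left them, time stands still between calls to the robot, and variables do not carry over. Pictures are saved under pics/ and viewed, about 8 in all and at most 12, crops included, and the job is handed in when it is done.

```bash
mkdir -p pics
python3 - <<'E'
from workcell import ctrl
import cv2,json
for n in("scene","top"):
    im=ctrl.get_image(n);cv2.imwrite(f"pics/{n}0.png",im[:,:,::-1])
    c=ctrl.camera_info(n);print(n,{k:getattr(v,'tolist',lambda:v)() for k,v in c.items()})
o=ctrl.get_obs();print(o['t'],o['ee_pos'],o['orientation'],o['width'],ctrl.pinch_z)
E
```

```text
scene {'camera_matrix': [[372.69033710762596, 0.0, 322.1508716585735], [0.0, 372.69033710762596, 198.9580223471535], [0.0, 0.0, 1.0]], 'R': [[0.8511416186138245, 0.524884111191113, 0.007390188262390071], [0.3995060735011415, -0.6385703267862064, -0.6577407049771645], [-0.34051849039242915, 0.5627829133576039, -0.7532081718446691]], 't': [-496.4381976376518, -185.99959765274687, 1409.6048607450102]}
top {'camera_matrix': [[386.7182407686281, 0.0, 320.1143825714705], [0.0, 386.7182407686281, 201.18900727115306], [0.0, 0.0, 1.0]], 'R': [[0.011811363869474211, -0.9998393639190153, -0.013481025241486741], [-0.9980258204357074, -0.010956113333120103, -0.061841938231786714], [0.06168430454479628, 0.014184848911798435, -0.997994908120364]], 't': [-50.70431252210413, 612.0289102551346, 1052.020067836732]}
0.1 [159.20434347 603.87775494 221.97509564] [-4.03839778e-01 -3.11532912e+00  2.16130985e-03] 87.63963293446952 18.700000000000003
```

View pics/scene0.png

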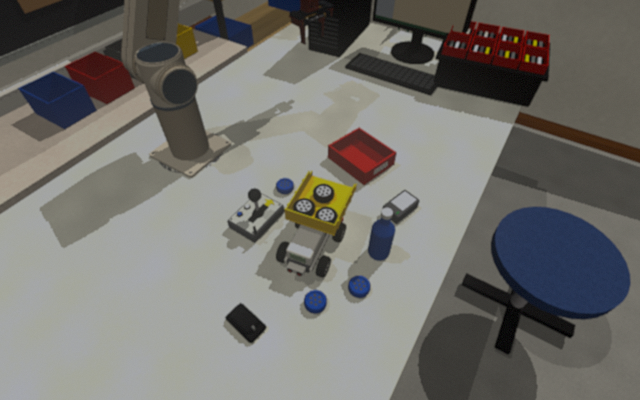

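View pics/top0.png

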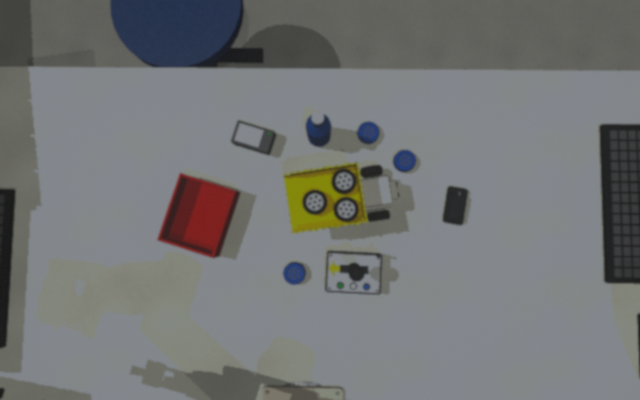

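The scene view shows the rover's bed tail facing the red box, and the bottle and battery beyond it. In the top view the box is at about (200,215), the bed at (325,197) with its lip on the left at u≈287, the joybox at (353,272) with its arrow pointing left, the battery at (254,137) and the bottle at (318,128).

```bash
cat > h.py <<'E'
import numpy as np,cv2
from workcell import ctrl
def ray(n,u,v):
    c=ctrl.camera_info(n);K,R,t=[np.array(c[k]) for k in("camera_matrix","R","t")]
    return -R.T@t, R.T@np.linalg.inv(K)@[u,v,1]
def onz(n,u,v,z):
    o,d=ray(n,u,v);return (o+d*(z-o[2])/d[2])[:2]
def proj(n,X):
    c=ctrl.camera_info(n);K,R,t=[np.array(c[k]) for k in("camera_matrix","R","t")]
    p=K@(R@np.array(X,float)+t);return p[:2]/p[2]
def mask(im,col):
    h=cv2.cvtColor(im,cv2.COLOR_RGB2HSV);H,S,V=cv2.split(h)
    m={'red':((H<8)|(H>172))&(S>120)&(V>50),'yel':(H>20)&(H<35)&(S>120)&(V>70)}[col]
    return m.astype(np.uint8)*255
def big(m,roi=None):
    if roi: z=np.zeros_like(m);a,b,c,d=roi;z[b:d,a:c]=m[b:d,a:c];m=z
    return max(cv2.findContours(m,cv2.RETR_EXTERNAL,cv2.CHAIN_APPROX_NONE)[0],key=cv2.contourArea)
E
python3 - <<'E'
from h import *
np.set_printoptions(precision=1,suppress=True)
im=cv2.imread('pics/top0.png')[:,:,::-1].copy()
for col,zs,roi in(('red',(60,),(140,150,260,280)),('yel',(127,150),(270,140,380,250))):
    c=big(mask(im,col),roi);b=cv2.boxPoints(cv2.minAreaRect(c))
    q=cv2.approxPolyDP(c,6,True)[:,0]
    print(col,q.tolist())
    for z in zs: print(z,[onz('top',*p,z) for p in b])
crop=im[145:305,150:400]
cv2.imwrite('pics/crop.png',cv2.resize(crop,None,fx=3.2,fy=3.2,interpolation=cv2.INTER_CUBIC)[:,:,::-1])
E
```

```text
red [[181, 174], [159, 239], [213, 256], [235, 191]]
60 [array([504.5, 385.8]), array([683.4, 332.5]), array([633.8, 177.6]), array([456.3, 232.1])]
yel [[356, 163], [285, 175], [293, 232], [367, 220]]
127 [array([676.6,  47.7]), array([ 707. , -140.8]), array([ 554.7, -164.3]), array([524.5,  22.3])]
150 [array([673.5,  45.2]), array([ 703.2, -138.8]), array([ 554.5, -161.8]), array([525. ,  20.4])]
```

View pics/crop.png

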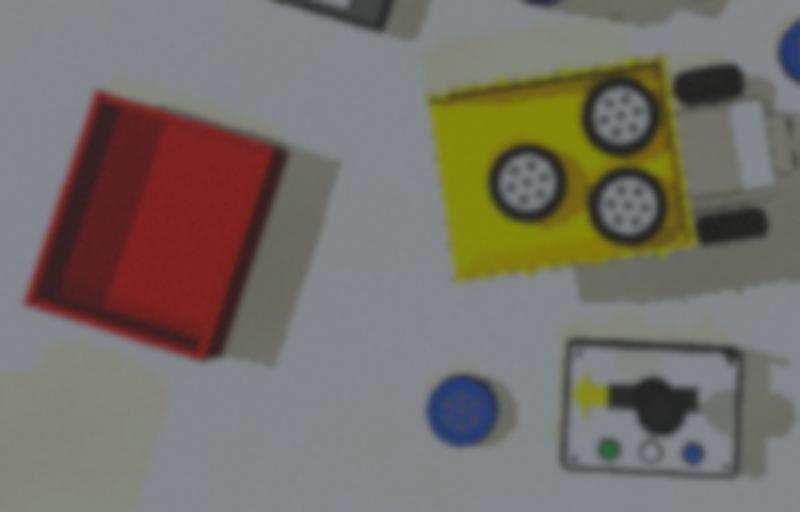

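The crop confirms the lip corners at original pixels (284.4,175.3) and (292.8,233.1). The box's long side runs about −17° in the world and the stick ball is at about (356,272).

```bash
cat >> h.py <<'E'
from scipy.spatial.transform import Rotation as Ro
np.set_printoptions(precision=2,suppress=True)
def go(x,y,z,yaw=None):   # yaw: world angle (deg) of the jaw axis
    o=ctrl.get_obs();R=Ro.from_rotvec(o['orientation']).as_matrix()
    d=R.T@(np.array([x,y,z])-o['ee_pos'])/10
    cur=np.degrees(np.arctan2(R[1,1],R[0,1]))
    s=None if yaw is None else (cur-yaw+90)%180-90
    print('shift cm',d,'spin',s,'jaw',round(cur,2),'tilt',R[2,2])
E
python3 - <<'E'
from h import *
im=cv2.imread('pics/top0.png')[:,:,::-1].copy()
a=onz('top',284.4,175.3,127);b=onz('top',292.8,233.1,127)
e=(a-b);print('lip',a,b,np.linalg.norm(e),np.degrees(np.arctan2(e[1],e[0])))
e/=np.linalg.norm(e);X=np.array([-e[1],e[0]]);m=(a+b)/2;h=m-60*X
print('X',X,'lipmid',m,'hinge',h,'box target',h+77*X,'far wall mid',h+153*X)
# wheels & bed direction check
w=[onz('top',150+p[0]/3.2,145+p[1]/3.2,153) for p in((527,183),(620,116),(627,206))];print('wheels',*[( (p-h)@X,(p-h)@e) for p in w])
# scene check of lip corners
print('scene proj lip',proj('scene',[*a,127]),proj('scene',[*b,127]))
j=[onz('top',150+u/3.2,145+v/3.2,45) for u,v in((569,340),(741,349),(735,477),(562,468))]
print('joy',*j,'c',np.mean(j,0),[np.linalg.norm(j[i]-j[i-1]) for i in range(4)])
print('ball',onz('top',150+661/3.2,145+407/3.2,130),'arrow dir',j[0]-j[1])
bl=onz('top',150+462/3.2,145+410/3.2,26);print('bluewheel',bl)
go(593,355,100,73.4)
E
```

```text
lip [669.76  44.83] [525.92  21.47] 145.7175125063089 9.225689302254498
X [-0.16  0.99] lipmid [597.84  33.15] hinge [607.46 -26.08] box target [595.12  49.93] far wall mid [582.93 124.94]
wheels (np.float64(-5.444888636424893), np.float64(-6.7256722198273025)) (np.float64(-82.69842079798113), np.float64(33.05949602759507)) (np.float64(-77.51417477933646), np.float64(-35.203418940023695))
scene proj lip [355.05 188.7 ] [310.26 175.2 ]
joy [476.86 -66.3 ] [ 471.21 -209.95] [ 365.63 -205.19] [370.99 -61.6 ] c [ 421.17 -135.76] [np.float64(105.97457907102373), np.float64(143.7573872095081), np.float64(105.68810493920661), np.float64(143.6905755104816)]
ball [ 432.47 -136.63] arrow dir [  5.64 143.65]
bluewheel [415.28  23.88]
shift cm [-48.29 -12.99  12.21] spin 1.8278848057194352 jaw 75.23 tilt -0.9999990338841186
```

Lip width (145.7 mm) and wheel positions fit the rover. First I'll move over the box's far wall.

```bash
python3 -m inch '[{"xyz":[-48.3,-13.0,12.2],"spin":1.8},{"xyz":[-48.3,-13.0,12.2],"spin":1.8},{"xyz":[-48.3,-13.0,12.2],"spin":1.8},{"xyz":[-48.3,-13.0,12.2],"spin":1.8},{"xyz":[-48.3,-13.0,12.2],"spin":1.8},{"xyz":[-48.3,-13.0,12.2],"spin":1.8},{"xyz":[-48.3,-13.0,12.2],"spin":1.8},{"xyz":[-48.3,-13.0,12.2],"spin":1.8},{"xyz":[-48.3,-13.0,12.2],"spin":1.8},{"xyz":[-48.3,-13.0,12.2],"spin":1.8},{"xyz":[-48.3,-13.0,12.2],"spin":1.8},{"xyz":[-48.3,-13.0,12.2],"spin":1.8},{"xyz":[-48.3,-13.0,12.2],"spin":1.8},{"xyz":[-48.3,-13.0,12.2],"spin":1.8}]' 0
python3 - <<'E'
from h import *
go(593,355,38,73.4)
E
```

```text
t: 1.5
ee_pos: [591.5, 356.1, 100.6]
orientation: [-0.45, -3.109, 0.002]
ft_force: [-0.2, -0.5, -0.4]
width: 87.6
shift cm [-0.17 -0.06  6.26] spin 0.12368440416567239 jaw 73.52 tilt -0.9999990628248014
```

```bash
python3 -m inch '[{"xyz":[-0.2,-0.1,3],"spin":0},{"xyz":[-0.2,-0.1,6.2],"spin":0},{"xyz":[-0.2,-0.1,6.2],"spin":0},{"xyz":[-0.2,-0.1,6.2],"spin":0}]' 0
python3 -m inch '[{"xyz":[0,0,0],"spin":0},{"xyz":[0,0,0],"spin":0},{"xyz":[0,0,0],"spin":0},{"xyz":[0,0,0],"spin":0},{"xyz":[0,0,0],"spin":0},{"xyz":[0,0,0],"spin":0},{"xyz":[0,0,0],"spin":0}]' 1
python3 - <<'E'
from h import *
im=ctrl.get_image('top');cv2.imwrite('pics/grip.png',cv2.resize(im[120:310,140:420],None,fx=2.5,fy=2.5)[:,:,::-1])
X=np.array([-.16,.987]);h=np.array([607.5,-26.1])
p=h+(149+17)*X;print(p);go(*p,38,99.2)
E
```

```text
t: 1.9
ee_pos: [592.1, 355.5, 39.0]
orientation: [-0.447, -3.108, 0.003]
ft_force: [0.0, 0.1, -0.0]
width: 88.1
t: 2.6
ee_pos: [592.1, 355.3, 38.9]
orientation: [-0.448, -3.108, 0.003]
ft_force: [-0.1, 0.4, 0.1]
width: 35.3
[580.94 137.74]
shift cm [ -5.08 -21.19   0.13] spin -25.58347397007269 jaw 73.62 tilt -0.9999973088397837
```

View pics/grip.png

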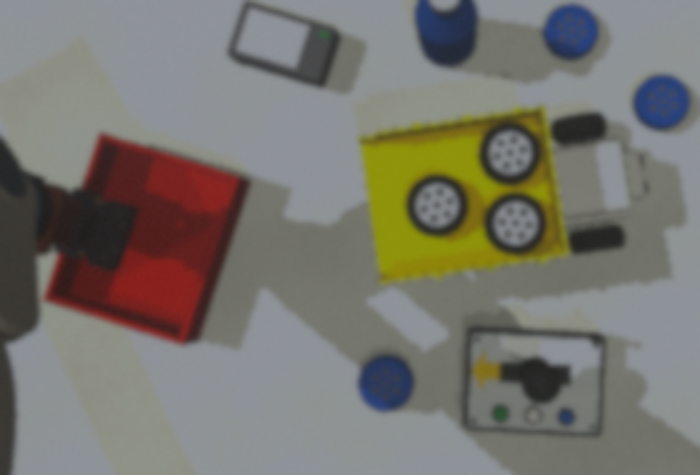

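The far wall is between the fingers, which are still closing (35 mm).

```bash
python3 -m inch '[{"xyz":[0,0,0],"spin":0},{"xyz":[0,0,0],"spin":0},{"xyz":[0,0,0],"spin":0},{"xyz":[0,0,0],"spin":0},{"xyz":[0,0,0],"spin":0},{"xyz":[0,0,0],"spin":0}]' 1
```

```text
t: 3.25
ee_pos: [592.0, 355.4, 38.9]
orientation: [-0.447, -3.108, 0.003]
ft_force: [0.4, 0.9, -0.7]
width: 7.7
```

```bash
python3 -m inch '[{"xyz":[-0.3,-1.0,-0.1],"spin":-1},{"xyz":[-0.7,-3.0,-0.1],"spin":-3},{"xyz":[-1.3,-5.5,-0.1],"spin":-6},{"xyz":[-2,-8,-0.1],"spin":-9},{"xyz":[-2.6,-10.5,-0.1],"spin":-12},{"xyz":[-3.2,-13,-0.1],"spin":-15},{"xyz":[-3.8,-15.5,-0.1],"spin":-18},{"xyz":[-4.3,-17.5,-0.1],"spin":-21},{"xyz":[-4.7,-19.5,-0.1],"spin":-24},{"xyz":[-5.0,-20.6,-0.1],"spin":-25.6},{"xyz":[-5.1,-21.2,-0.1],"spin":-25.6},{"xyz":[-5.1,-21.2,0],"spin":-25.6},{"xyz":[-5.1,-21.2,0],"spin":-25.6}]' 1
python3 - <<'E'
from h import *
im=ctrl.get_image('top');cv2.imwrite('pics/drag.png',cv2.resize(im[120:310,140:420],None,fx=2.5,fy=2.5)[:,:,::-1])
go(580.9,137.7,38,99.2)
E
```

```text
t: 4.55
ee_pos: [581.1, 137.9, 39.1]
orientation: [0.251, -3.13, 0.002]
ft_force: [0.2, 0.1, -2.0]
width: 7.7
shift cm [ 0.03 -0.04  0.11] spin 0.00926234313634211 jaw 99.21 tilt -0.999997579422933
```

View pics/drag.png

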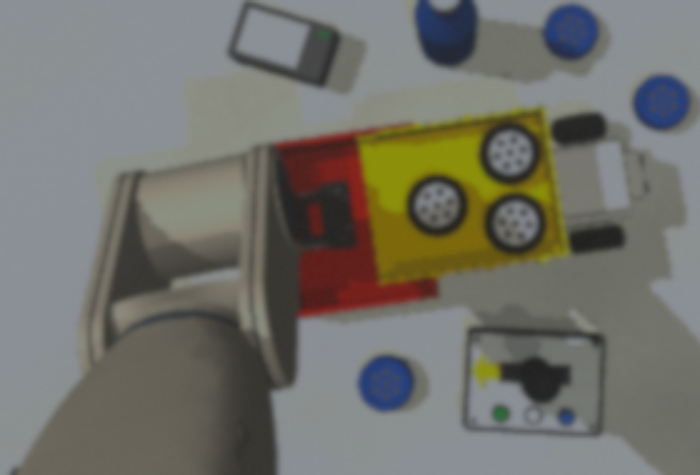

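The box is square under the bed, about 17 mm short by plan. I'll release it, back off, turn the closed fingers across and push it home.

```bash
python3 -m inch '[{"xyz":[0,0,0],"spin":0},{"xyz":[0,0,0],"spin":0},{"xyz":[0,0,0],"spin":0},{"xyz":[0,0,-2],"spin":0},{"xyz":[0,0,-4.5],"spin":0},{"xyz":[0,2,-6],"spin":0},{"xyz":[0,6,-6],"spin":0}]' 0.5
python3 -m inch '[{"xyz":[0,0,0],"spin":9},{"xyz":[0,0,0],"spin":18},{"xyz":[0,0,0],"spin":27},{"xyz":[0,0,0],"spin":36},{"xyz":[0,0,0],"spin":45},{"xyz":[0,0,0],"spin":54},{"xyz":[0,0,0],"spin":63},{"xyz":[0,0,0],"spin":72},{"xyz":[0,0,0],"spin":81},{"xyz":[0,0,0],"spin":90},{"xyz":[0,0,0],"spin":90},{"xyz":[0,0,0],"spin":90}]' 1
python3 - <<'E'
from h import *
print(ctrl.get_obs()['qpos'])
im=ctrl.get_image('top');cv2.imwrite('pics/turn.png',im[:,:,::-1])
X=np.array([-.16,.987]);h=np.array([607.5,-26.1])
for d in(205,178,167):go(*(h+d*X),25,9.2)
m=mask(im,'red');c=big(m,(180,140,330,280))
for z in(60,):
    b=cv2.boxPoints(cv2.minAreaRect(c)); print(b,[onz('top',*p,z) for p in b],[( (onz('top',*p,z)-h)@X,(onz('top',*p,z)-h)@[.987,.16]) for p in b])
E
```

```text
t: 5.3
ee_pos: [573.7, 197.0, 101.7]
orientation: [-0.247, 3.129, -0.001]
ft_force: [0.3, 0.6, -0.0]
width: 43.8
t: 6.5
ee_pos: [573.8, 197.1, 101.9]
orientation: [2.038, 2.387, 0.003]
ft_force: [-0.7, 0.6, -0.2]
width: 0.5
[ 0.31  0.55  1.75 -0.    0.84  0.16]
shift cm [-2.07 -0.26  7.69] spin -0.05328484565723102 jaw 9.15 tilt -0.9999955039081936
shift cm [-4.77 -0.26  7.69] spin -0.05328484565723102 jaw 9.15 tilt -0.9999955039081936
shift cm [-5.87 -0.26  7.69] spin -0.05328484565723102 jaw 9.15 tilt -0.9999955039081936
[[245.76 177.96]
 [303.32 169.1 ]
 [313.89 237.79]
 [256.33 246.64]] [array([670.15, 155.55]), array([695.55,   1.64]), array([512.8 , -28.99]), array([487.58, 123.16])] [(np.float64(169.2651511877476), np.float64(90.89850994324502)), (np.float64(13.294840521372855), np.float64(91.34467207078713)), (np.float64(12.299274158906668), np.float64(-93.92882987503381)), (np.float64(166.50380796333445), np.float64(-94.47901091160304))]
```

```bash
python3 -m inch '[{"xyz":[-1,-0.2,3],"spin":0},{"xyz":[-2,-0.2,6.2],"spin":0},{"xyz":[-3.5,-0.2,6.2],"spin":0},{"xyz":[-4.4,-0.2,6.2],"spin":0},{"xyz":[-4.8,-0.2,6.2],"spin":0},{"xyz":[-5.2,-0.2,6.2],"spin":0},{"xyz":[-5.5,-0.2,6.2],"spin":0},{"xyz":[-5.7,-0.2,6.2],"spin":0},{"xyz":[-5.7,-0.2,6.2],"spin":0}]' 1
python3 - <<'E'
from h import *
X=np.array([-.16,.987]);h=np.array([607.5,-26.1]);o=ctrl.get_obs();print((o['ee_pos'][:2]-h)@X,o['ft_force']@[*X,0])
E
```

```text
t: 7.45
ee_pos: [580.5, 144.0, 41.4]
orientation: [-2.038, -2.39, -0.008]
ft_force: [-7.0, 18.4, 4.6]
width: 0.2
172.1753845067446 19.29364031702795
```

19 N at 172 mm means the box has met something, presumably the bumper. I'll check by picture.

```bash
python3 -m inch '[{"xyz":[2,0,0],"spin":0},{"xyz":[4,0,-3],"spin":0},{"xyz":[6,0,-8],"spin":0},{"xyz":[8,0,-12],"spin":0}]' 1
python3 - <<'E'
from h import *
X=np.array([-.16,.987]);h=np.array([607.5,-26.1])
im=ctrl.get_image('top');s=ctrl.get_image('scene')
a=cv2.resize(im[150:260,225:335],(480,480));b=cv2.resize(s[130:250,270:390],(480,480))[:, :]
cv2.imwrite('pics/push.png',cv2.resize(np.hstack([a,b]),(800,400))[:,:,::-1])
c=big(mask(im,'red'),(180,140,330,280));b=cv2.boxPoints(cv2.minAreaRect(c))
print([((onz('top',*p,60)-h)@X,(onz('top',*p,60)-h)@[.987,.16]) for p in b]); print(ctrl.get_obs()['ee_pos'])
E
```

```text
t: 7.85
ee_pos: [567.3, 223.2, 164.0]
orientation: [2.038, 2.391, 0.008]
ft_force: [0.9, 0.2, 0.2]
width: 0.2
[(np.float64(157.6641094639415), np.float64(91.75230913674437)), (np.float64(1.2482970503890773), np.float64(90.5058035447325)), (np.float64(2.36298190866387), np.float64(-94.22601476033213)), (np.float64(157.01550746279358), np.float64(-93.12151962822531))]
[571.35 226.27 169.33]
```

View pics/push.png

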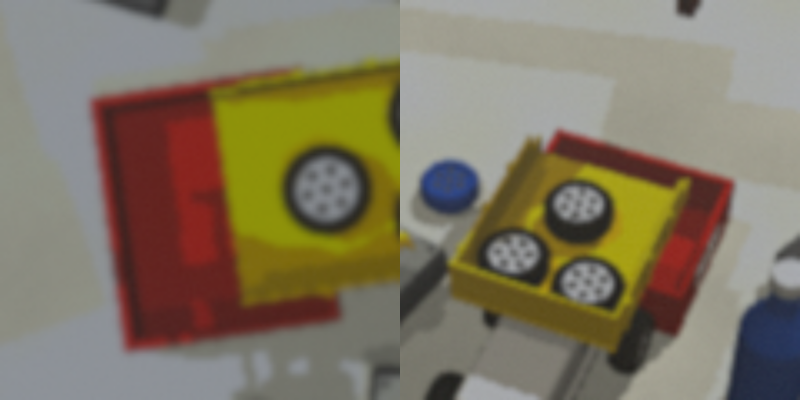

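Top view: the far rim sits at 157 mm (target 157), centred to about 1.5 mm and within 0.5° of square, and the scene view agrees. Now the joystick.

Run:
```python
from h import *
im=cv2.imread('pics/top0.png');s=cv2.imread('pics/scene0.png')
# ball by triangulation: dark blobs
g=cv2.cvtColor(im,cv2.COLOR_BGR2GRAY)[255:290,340:375];c=big(((g<55)*255).astype(np.uint8));print('top blob',cv2.boundingRect(c),g.min())
print(onz('top',150+653/3.2,145+398/3.2,45),'slot')
for p in([432,-137,130],[424,-137,130]):print(proj('scene',p),proj('top',p))
g=cv2.cvtColor(s,cv2.COLOR_BGR2GRAY)[183:206,242:268];c=big(((g<45)*255).astype(np.uint8));print('scene blob',cv2.boundingRect(c))
go(390,120,200,2.3);go(390,-120,200,2.3);go(431,-205,200,2.3);go(431,-205,108,2.3)
```

```text
top blob (1, 9, 26, 16) 35
[ 429.69 -136.82] slot
[253.71 195.04] [356.71 272.39]
[251.56 193.96] [356.69 275.68]
scene blob (7, 9, 11, 9)
shift cm [ -7.56 -19.55  -3.43] spin 6.93721164269995 jaw 9.24 tilt -0.999846323530661
shift cm [-31.24 -23.41  -3.65] spin 6.93721164269995 jaw 9.24 tilt -0.999846323530661
shift cm [-40.29 -20.72  -3.66] spin 6.93721164269995 jaw 9.24 tilt -0.999846323530661
shift cm [-40.35 -20.87   5.53] spin 6.93721164269995 jaw 9.24 tilt -0.999846323530661
```

```bash
python3 -m inch '[{"xyz":[-2,-5,-3.4],"spin":0},{"xyz":[-4,-10,-3.5],"spin":3},{"xyz":[-6,-15,-3.5],"spin":7},{"xyz":[-8,-19.5,-3.5],"spin":7},{"xyz":[-12.5,-20.3,-3.5],"spin":7},{"xyz":[-17,-21,-3.5],"spin":7},{"xyz":[-21.5,-22,-3.5],"spin":7},{"xyz":[-26,-22.5,-3.5],"spin":7},{"xyz":[-31,-23.4,-3.6],"spin":7},{"xyz":[-35.5,-22.4,-3.6],"spin":7},{"xyz":[-40.3,-20.8,-3.6],"spin":7},{"xyz":[-40.3,-20.8,-3.6],"spin":7},{"xyz":[-40.3,-20.8,-3.6],"spin":7},{"xyz":[-40.3,-20.8,1],"spin":7},{"xyz":[-40.3,-20.8,5.5],"spin":7},{"xyz":[-40.3,-20.8,5.5],"spin":7},{"xyz":[-40.3,-20.8,5.5],"spin":7}]' 1
python3 - <<'E'
from h import *
for y in(-172,-150,-134):go(431,y,108,2.3)
E
```

```text
t: 9.65
ee_pos: [430.8, -203.2, 108.6]
orientation: [2.175, 2.264, 0.025]
ft_force: [-0.2, 0.5, 1.5]
width: 0.3
shift cm [3.11 0.15 0.09] spin 0.011904174221101016 jaw 2.31 tilt -0.9998667506787335
shift cm [5.31 0.24 0.11] spin 0.011904174221101016 jaw 2.31 tilt -0.9998667506787335
shift cm [6.91 0.3  0.13] spin 0.011904174221101016 jaw 2.31 tilt -0.9998667506787335
```

```bash
python3 -m inch '[{"xyz":[1.5,0.1,0.1],"spin":0},{"xyz":[3,0.1,0.1],"spin":0},{"xyz":[4,0.2,0.1],"spin":0},{"xyz":[5,0.2,0.1],"spin":0},{"xyz":[6,0.3,0.1],"spin":0},{"xyz":[6.5,0.3,0.1],"spin":0},{"xyz":[6.9,0.3,0.1],"spin":0},{"xyz":[6.9,0.3,0.1],"spin":0},{"xyz":[6.9,0.3,0.1],"spin":0},{"xyz":[6.9,0.3,0.1],"spin":0},{"xyz":[6.9,0.3,0.1],"spin":0},{"xyz":[6.9,0.3,0.1],"spin":0},{"xyz":[6.9,0.3,0.1],"spin":0},{"xyz":[6.9,0.3,0.1],"spin":0},{"xyz":[6.9,0.3,0.1],"spin":0}]' 1
python3 - <<'E'
from h import *
im=ctrl.get_image('top');s=ctrl.get_image('scene')
a=cv2.resize(im[150:300,225:415],(570,450));b=cv2.resize(s[130:250,220:370],(562,450))
cv2.imwrite('pics/tip.png',cv2.resize(np.hstack([a,b]),(800,318))[:,:,::-1])
E
```

```text
t: 11.15
ee_pos: [434.2, -139.5, 111.3]
orientation: [2.161, 2.259, 0.022]
ft_force: [-6.2, -36.0, 5.4]
width: 0.6
```

View pics/tip.png

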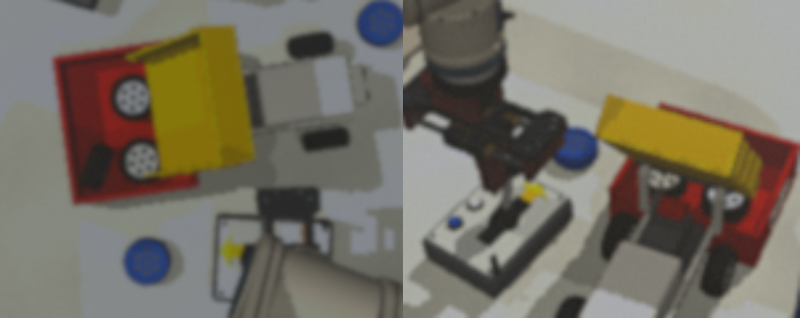

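The bed is fully tipped and all three wheels have left it: two lie near the lip and one stands at the far wall. The force of 36 N means the stick is on its stop, so I'll ease off, hold a moment, then release gently.

```bash
python3 -m inch '[{"xyz":[-0.2,0,0],"spin":0},{"xyz":[-0.3,0,0],"spin":0},{"xyz":[-0.3,0,0],"spin":0},{"xyz":[-0.3,0,0],"spin":0},{"xyz":[-0.3,0,0],"spin":0},{"xyz":[-0.3,0,0],"spin":0},{"xyz":[-0.3,0,0],"spin":0},{"xyz":[-0.3,0,0],"spin":0},{"xyz":[-0.3,0,0],"spin":0},{"xyz":[-0.3,0,0],"spin":0}]' 1
python3 - <<'E'
from h import *
im=ctrl.get_image('top');s=ctrl.get_image('scene')
a=cv2.resize(im[150:300,225:415],(570,450));b=cv2.resize(s[130:250,220:370],(562,450))
cv2.imwrite('pics/tip2.png',cv2.resize(np.hstack([a,b]),(800,318))[:,:,::-1])
go(431,-205,108,2.3)
E
```

```text
t: 12.25
ee_pos: [435.8, -143.1, 113.2]
orientation: [2.156, 2.258, 0.023]
ft_force: [-0.7, -6.8, 5.6]
width: 0.2
shift cm [-6.16 -0.78  0.52] spin 0.33701503741158945 jaw 2.64 tilt -0.9996991205145725
```

View pics/tip2.png

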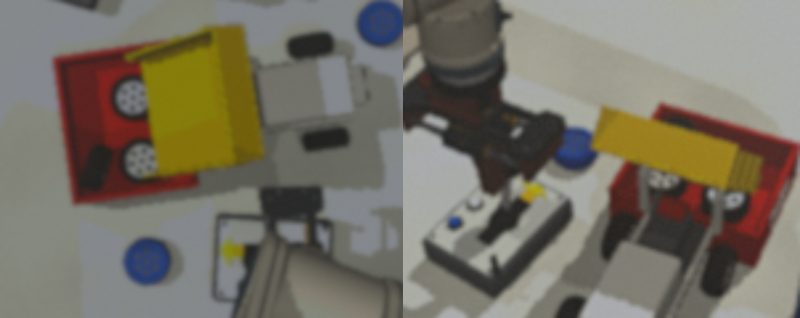

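```bash
python3 -m inch '[{"xyz":[-2,-0.2,0],"spin":0},{"xyz":[-4,-0.4,0],"spin":0},{"xyz":[-6.2,-0.6,0],"spin":0},{"xyz":[-8,-0.6,0],"spin":0},{"xyz":[-9,-0.6,-3],"spin":0},{"xyz":[-9,-0.6,-7],"spin":0},{"xyz":[-11,-5,-10],"spin":0},{"xyz":[-15,-8,-12],"spin":0},{"xyz":[-19,-8,-12],"spin":0},{"xyz":[-19,-8,-12],"spin":0},{"xyz":[-19,-8,-12],"spin":0},{"xyz":[-19,-8,-12],"spin":0},{"xyz":[-19,-8,-12],"spin":0},{"xyz":[-19,-8,-12],"spin":0},{"xyz":[-19,-8,-12],"spin":0},{"xyz":[-19,-8,-12],"spin":0},{"xyz":[-19,-8,-12],"spin":0},{"xyz":[-19,-8,-12],"spin":0},{"xyz":[-19,-8,-12],"spin":0},{"xyz":[-19,-8,-12],"spin":0}]' 1
python3 -m inch '[{"xyz":[0,0,0],"spin":0},{"xyz":[0,0,0],"spin":0},{"xyz":[0,0,0],"spin":0},{"xyz":[0,0,0],"spin":0},{"xyz":[0,0,0],"spin":0},{"xyz":[0,0,0],"spin":0},{"xyz":[0,0,0],"spin":0},{"xyz":[0,0,0],"spin":0},{"xyz":[0,0,0],"spin":0},{"xyz":[0,0,0],"spin":0},{"xyz":[0,0,0],"spin":0},{"xyz":[0,0,0],"spin":0},{"xyz":[0,0,0],"spin":0},{"xyz":[0,0,0],"spin":0},{"xyz":[0,0,0],"spin":0},{"xyz":[0,0,0],"spin":0},{"xyz":[0,0,0],"spin":0},{"xyz":[0,0,0],"spin":0},{"xyz":[0,0,0],"spin":0},{"xyz":[0,0,0],"spin":0}]' 1
python3 - <<'E'
from h import *
im=ctrl.get_image('top');s=ctrl.get_image('scene')
a=cv2.resize(im[110:300,225:415],(480,480));b=cv2.resize(s[130:270,230:420],(651,480))
cv2.imwrite('pics/end.png',cv2.resize(np.hstack([a,b]),(800,340))[:,:,::-1])
X=np.array([-.16,.987]);h=np.array([607.5,-26.1])
c=big(mask(im,'red'),(180,140,330,280));b=cv2.boxPoints(cv2.minAreaRect(c))
print([((onz('top',*p,60)-h)@X,(onz('top',*p,60)-h)@[.987,.16]) for p in b])
y=big(mask(im,'yel'),(270,140,380,250));print(cv2.approxPolyDP(y,6,True)[:,0].tolist())
E
```

```text
t: 14.35
ee_pos: [361.7, -336.3, 231.9]
orientation: [2.156, 2.258, 0.023]
ft_force: [-0.7, -0.5, 0.2]
width: 0.5
t: 16.35
ee_pos: [361.7, -336.3, 231.9]
orientation: [2.156, 2.258, 0.023]
ft_force: [0.3, 0.4, 0.2]
width: 0.8
[(np.float64(158.85529738132342), np.float64(91.6199129080657)), (np.float64(2.4640936953612185), np.float64(91.47482799440445)), (np.float64(2.2811854302534895), np.float64(-94.92206152894094)), (np.float64(156.892011009816), np.float64(-94.89530706146343))]
[[356, 163], [283, 175], [292, 233], [367, 220]]
```

View pics/end.png

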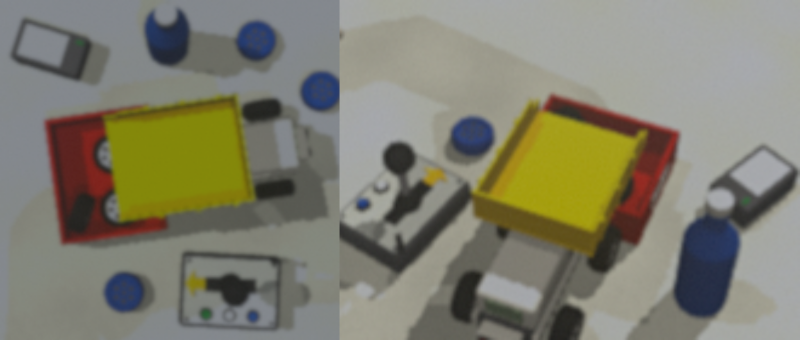

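The bed is empty and down, all three wheels are in the box, and the stick is upright. One more second to make sure the bed has settled.

```bash
python3 -m inch '[{"xyz":[0,0,0],"spin":0},{"xyz":[0,0,0],"spin":0},{"xyz":[0,0,0],"spin":0},{"xyz":[0,0,0],"spin":0},{"xyz":[0,0,0],"spin":0},{"xyz":[0,0,0],"spin":0},{"xyz":[0,0,0],"spin":0},{"xyz":[0,0,0],"spin":0},{"xyz":[0,0,0],"spin":0},{"xyz":[0,0,0],"spin":0},{"xyz":[0,0,0],"spin":0},{"xyz":[0,0,0],"spin":0},{"xyz":[0,0,0],"spin":0},{"xyz":[0,0,0],"spin":0},{"xyz":[0,0,0],"spin":0}]' 1
python3 - <<'E'
from h import *
im=ctrl.get_image('top')
y=big(mask(im,'yel'),(270,140,380,250));print(cv2.approxPolyDP(y,6,True)[:,0].tolist())
print(ctrl.close_job())
E
```

```text
t: 17.95
ee_pos: [361.6, -336.3, 231.9]
orientation: [2.156, 2.258, 0.023]
ft_force: [0.8, -0.1, 0.1]
width: 0.3
[[356, 163], [283, 175], [292, 233], [367, 220]]
the job is handed in; nothing more can be done
None
```

The job is done and handed in at about 18 s of the 51 s allowed.

**Box:** I gripped its far wall, slid it over and turned it. Then I pushed it against the bumper with closed fingers until I felt about 19 N.

**Tipping:** I held the joystick over to the arrow side until all three wheels were out of the bed. The force at the stick peaked around 36 N on the stop, so I eased off before letting it spring back.

**Last checks:**
- **Position:** The box's far rim is at 157–159 mm behind the hinge (target 157). It is centred to about 2 mm and square to within about 0.6°.
- **Wheels:** All three are in the box. One is standing or leaning by the far wall.
- **Bed and stick:** The bed is empty and the stick is upright. The bed outline did not change over the last 1.6 s. Its lip corners read 1–2 px (up to about 5 mm) from the first picture, which I put down to mask noise.
- **Other objects:** The bottle and battery look unmoved. I did not touch the mouse, but it was outside the final crops, so I did not check it.
- **Arm:** It ended clear of everything.

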